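Release a printing block from the clamshell jig and put it in its cradle

TASK

Press the red release button of the clamshell jig so that its clear lid springs fully open, then lift the copper-faced printing block out by its two ends and set it down flat on the bare bench. Let go, take it again by its two long sides, and lay it face up in the empty dark wooden cradle, between the two end cheeks and fully down on the cradle's floor. Never drop the block; leave the lid open and everything else where it stands.

Things in the scene. Friction and masses are not known exactly. Their poses are not given: they have to be found in the camera images.
- jig: Grey clamshell jig fixed to the bench, base plate 210 (own x) x 150 (own y) x 30 mm high; origin under its centre on the bench, z up. Along its own x axis: red button at x = -75 mm (robot side), nest at +15 mm, lid hinge (parallel to own y) at +88 mm, 45 mm up.
- nest (a point): Centre of the nest's floor in the jig, 30 mm above the bench; axes as the jig's. Aluminium walls 8 mm thick, 60 mm long, 36 mm high (2 mm above the block) run along own y at x = -28.5 and +28.5 mm, about 2.5 mm off the block's long sides, so it cannot be taken by its sides there; past the block's ends (own +y and -y) the plate is bare for 30 mm or more.
- release_top (a point): Centre of the top of the round red spring button (34 mm across, 6 mm travel straight down, 1.5 N to start and 5 N to be fully down), 52 mm above the bench when not pressed. Pressed down by 4 mm or more it frees the lid, which then springs open by itself; let go, the button comes back up.
- lid (a joint): Angle of the clear hinged lid: 0 closed and latched, 1.85 rad fully open against its stop, where a spring keeps it. Closed it covers jig x -40 to +80 mm, y -62 to +62 mm, up to 78 mm high; fully open it leans back behind the hinge, clear of the space above the nest, its free edge about 170 mm above the bench.
- block_center (a point): Centre (half-way up) of the copper-faced wooden printing block: 64 (own x) x 44 (own y) x 34 mm high, about 0.12 kg, copper face on top (own z up). It starts in the jig's nest under the lid, its long x axis along the jig's y.
- cradle_floor (a point): Centre of the floor of the empty dark wooden cradle (fixed, 100 own x, 60 mm own y), 10 mm above the bench. Its end cheeks (12 mm thick, across own x) stand 74 mm apart inside and 40 mm above this floor, higher than the block, so a block held by its ends cannot go in; its long sides (own +y and -y) are open. The block lies with its long axis along own x.
- bare_bench (a point): Middle of the strip of bare bench between the jig and the cradles, on the bench surface: free for 90 mm either way along x and 60 mm either way along y; it never moves. Room to set the block down.
- full_cradle: The other cradle, the same as the empty one (100 x 60 x 50 mm, fixed) but holding the steel-faced block; origin under its centre. The two cradles can change places.
- spare_center (a point): Centre of the steel-faced block (64 x 44 x 34 mm) in the full cradle: to be left alone.
- tin: Ink tin, 72 mm across, 75 mm high, origin under its centre: to be left alone.
- stick: Steel composing stick lying near the robot, 150 mm along own y, 30 mm wide, 23 mm high, origin under its centre: to be left alone.
- brayer: Ink roller with a wooden handle, about 180 mm long and 40 mm high, origin under the roller: to be left alone.
- mallet: Hammer lying on the bench, 220 mm long along own x, origin near its middle: to be left alone.
- furniture: Wooden spacing bar, 160 mm along own y, 30 x 18 mm, origin under its centre: to be left alone.
- key: Dark steel T-key, 100 mm long with an 80 mm cross handle, lying flat, origin under its middle: to be left alone.
Mind the look-alikes: they are no part of the job. Leave any purple or yellow look-alike of the part that bears cradle_floor alone.

How it is judged:
On the way, in this order (a step that is already met when the one before it is completed fails the run):
1. the lid has sprung fully open (over 1.75 rad) with the block still in the nest (value of joint lid above 1.75 rad and horizontal distance between block_center and nest below 0.02 m and height (world z) of block_center below 0.055 m), for 0.2 s.
2. the block stands flat on the bare bench, let go (height (world z) of block_center below 0.021 m and angle between block_center's own z axis and vertical below 0.1 rad and contact force between the fingers and block below 0.05 N and linear speed of block below 0.02 m/s), for 0.2 s.
At the end, for the whole second after the job is handed in: The copper-faced block lies released, at rest and face up (tilt under 0.08 rad) on the empty cradle's floor (within 3 mm), long axis along the cradle's within 0.25 rad, centred within 8 mm lengthwise and 12 mm crosswise; the lid stands open (over 1.75 rad) (y of block_center in the frame of cradle_floor between -0.012 and 0.012 m and x of block_center in the frame of cradle_floor between -0.008 and 0.008 m and z of block_center in the frame of cradle_floor between 0.014 and 0.02 m and angle between block_center's own z axis and vertical below 0.08 rad and angle between the x axis of block_center and the x axis of cradle_floor, either way round below 0.25 rad and linear speed of block below 0.02 m/s and contact force between the fingers and block below 0.05 N and value of joint lid above 1.75 rad); the robot touches nothing.
It fails at once if the block is dropped (falls free at over 0.5 m/s) (contact force between block and anything else below 0.02 N and linear speed of block above 0.5 m/s).
It fails at once if the steel-faced block is moved over 12 mm (distance of spare_center from where it was at the start of the episode above 0.012 m).
It fails at once if another loose thing on the bench is pushed over 20 mm from its place (distance of any of tin, stick, brayer, mallet, furniture, key from where it was at the start of the episode above 0.02 m).
It also fails if it takes over 70 s, if anything falls off the work surface, if the arm or the gripper's body presses on something with over 40 N, if the wrist force passes 120 N, or if a joint passes its speed limit or range.

ROBOT

A 6-joint arm with a two-finger parallel gripper is mounted at the origin on the work surface. World frame = base frame: x ahead of the robot, y to its left, z up, the work surface at z = 0. Lengths are in m, angles in rad, forces in N, time in s.
With the tool pointing down it reaches from about 0.35 to 0.975 m from the base axis. Payload 4.9 kg.
Tool frame: the origin (TCP) lies at the very end of the fingers, on their centre line; the grasp point (between the pads) lies 19 mm behind it (ctrl.pinch_z is the distance from the TCP to the grasp point, in m); z points along the fingers, y is the line along which they close (so a half turn about z gives the same grasp; the last joint's range is limited). The gripper opens to 85 mm and grips with 20 to 120 N. Pads are 22 mm wide; open, the fingers measure 114 mm over their backs; the gripper's body (76 mm by 85 mm) begins 54 mm behind the grasp point. The pads swing forward as they close: fully open they stand 13 mm farther back than shut.
Start: joints at [0.999, 0.053, 1.613, -0, 1.476, -0.119], TCP at [0.273, 0.562, 0.231] pointing down, gripper open.
Joint ranges: [-3.01, 3.01], [-1.01, 2.22], [0.06, 2.58], [-1.02, 4.17], [0.09, 2.62], [-3.14, 3.14]. Speed limits (rad/s): [2.57, 2.57, 3.14, 3.14, 3.14, 3.14].

INTERFACE

Orientations are given as a rotation vector (axis times angle).
In Python, from station import ctrl, optics gives the robot as it stands. The module is installed in compiled form; this text tells all that it offers.
- The arm moves only by the shell command python3 -m handwheel 'ROWS' [OPENING] [FORCE]. ROWS is JSON, one flat list of numbers, 6 for each row, row after row: the shift along the tool's x, y, z in m, then the turn, a rotation vector about the tool's x, y, z in degrees. A call has 1 to 20 rows; each row shifts and turns the commanded pose from where the row before left it, along the tool's axes as they then stand; what a row does not reach is not made up. A row lasts 1/10 s, in which the tool goes at most 50 mm and 8.59 degrees, less where a joint would pass 70% of its speed; a pose out of reach is approached as far as the arm can. A call is refused whole if a number of a shift passes 0.05 or a number of a turn 8.59, either way. A call with a gripper value outside its range is refused whole. OPENING is the closure, from 0 (fully open) to 1 (shut), set as the call begins (- or left out, the last holds). The fingers move at their own pace and stop on an object; FORCE is the grip in N (left out, the last holds). Time passes only in rows, so rows that do not move let the fingers close. It gives the time, the measured TCP pose, the force and the opening at its end, in the units of the state.
- ctrl.get_obs(): the state, without advancing time (a new reading comes with each control period).
- optics.get_image(name): name is "scene" or "top"; returns (picture, depth): 480x640x3 uint8, red, green, blue; 480x640 float32, m along the optical axis (not along the pixel's ray), 0 where there is no reading.
- optics.get_calibration(name): a dict with "fovy" (degrees; the focal length in pixels is half the picture's height over the tangent of half this angle, whatever the lens; pixels are square), "cx", "cy" (the principal point, pixels), "k1" (the pictures are not rectified: a ray, as slopes to the right and down, at radius r is drawn at 1 + k1 r^2 times it, then the intrinsics apply), "rvec" (rotation vector, rad) and "tvec" (3), from world to camera coordinates, as OpenCV has them. Camera axes: x right, y down, z forward; pixel columns grow to the right and rows downward; lengths in m; the calibration is good to about 2 mm. A picture is of the moment at which its call begins. get_calibration takes no time and is no camera call.
- ctrl.finish_job(): hands the job in, once; it reports no verdict.
The state is a dict: "t": time; "q": joint angles; "dq": joint speeds; "effort": joint torques, N m; "tool_pos": TCP position; "tool_rot": TCP orientation; "contact_force": force on the tool from outside, world axes, zero at the start; "wrist_torque": the same for the moment, N m; "opening": finger opening in m.
Only numpy, scipy, OpenCV 4.12 (cv2) and the standard library are available. Lean on these libraries where they do the work, as an engineer would, in place of code of your own. Each camera call takes 0.05 s, during which the arm holds its last target. There are 200 camera calls.

## Working session

There is one attempt and no reset: what is moved stays moved. The work goes in short steps, Python scripts to look and compute and a shell command to move; the robot and the scene stay as the last step left them, time stands still between calls to the robot, and variables do not carry over. Pictures are saved under pics/ and viewed, on a budget of 10 in all, crops included, one or two more only if the job needs it, and the job is handed in when it is done.

```bash
mkdir -p pics; cat > h.py <<'E'
import numpy as np,cv2
from station import ctrl,optics
from scipy.spatial.transform import Rotation as R
def cal(n):
    c=optics.get_calibration(n);f=240/np.tan(np.radians(c["fovy"])/2)
    return c,f,R.from_rotvec(np.ravel(c["rvec"])).as_matrix(),np.ravel(c["tvec"])
def slopes(n,uv):
    c,f,M,t=cal(n);d=(np.atleast_2d(uv).astype(float)-[c["cx"],c["cy"]])/f;s=d.copy()
    for _ in range(20): s=d/(1+c["k1"]*(s**2).sum(1,keepdims=True))
    return s
def onplane(n,uv,z):
    c,f,M,t=cal(n);s=slopes(n,uv);r=np.c_[s,np.ones(len(s))]@M;o=-M.T@t
    return o+r*((z-o[2])/r[:,2])[:,None]
def cloud(n,dep):
    c,f,M,t=cal(n);v,u=np.mgrid[0:480,0:640];s=slopes(n,np.c_[u.ravel(),v.ravel()])
    d=dep.ravel()[:,None];P=(np.c_[s,np.ones(len(s))]*d-t)@M
    P[dep.ravel()<=0]=np.nan
    return P.reshape(480,640,3)
def proj(n,P):
    c,f,M,t=cal(n);q=np.atleast_2d(P)@M.T+t;s=q[:,:2]/q[:,2:];s=s*(1+c["k1"]*(s**2).sum(1,keepdims=True))
    return s*f+[c["cx"],c["cy"]]
E
cat > a.py <<'E'
from h import *
for n in("top","scene"):
    im,d=optics.get_image(n);np.savez(f"{n}0.npz",im=im,d=d);cv2.imwrite(f"pics/{n}0.png",im[...,::-1])
    c,f,M,t=cal(n);print(n,f,c["k1"],-M.T@t)
print(ctrl.get_obs(),ctrl.pinch_z)
E
python3 a.py
```

```text
top 527.5260089988572 0.032742550423656154 [0.33951644 0.02084447 1.3077846 ]
scene 515.4132566629545 0.04664594000163855 [1.43144144 0.35327783 0.82410413]
{'t': 0.1, 'q': array([ 9.98981193e-01,  5.33362895e-02,  1.61416225e+00,  4.30311134e-07,
        1.47600379e+00, -1.18997661e-01]), 'dq': array([ 0.00037814, -0.00067914, -0.00391071, -0.00052558,  0.00136198,
        0.00024225]), 'effort': array([-1.18002749e-04, -3.94899380e+01, -3.71364856e+01, -1.47108240e-04,
        3.91133130e-03,  2.35613939e-06]), 'tool_pos': array([0.27312707, 0.56153178, 0.23015446]), 'tool_rot': array([-7.05077279e-01, -3.06078385e+00,  2.82173112e-03]), 'contact_force': array([ 0.59442683, -0.54786951, -0.48842931]), 'wrist_torque': array([-0.03063307, -0.01725487, -0.03818987]), 'opening': 0.08546376997701384} 0.0187
```

View pics/top0.png

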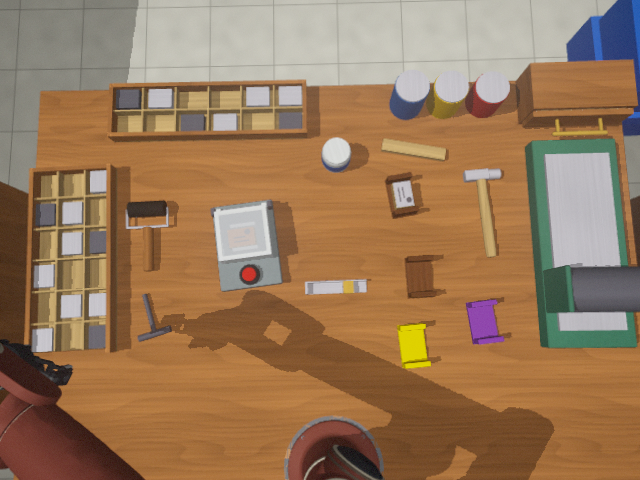

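View pics/scene0.png

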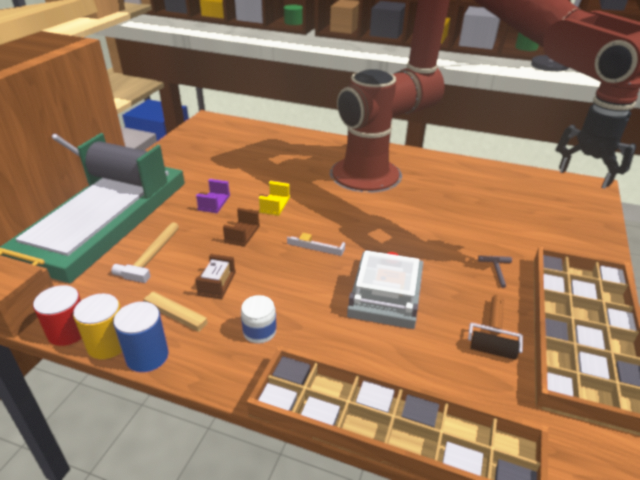

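The top view shows the jig at (247,245), with its red button at (249,274) and the block seen through the lid near (243,235). The empty dark cradle is at (419,277), the full one at (403,195), and bare bench lies around (345,235).

```bash
cat > m.py <<'E'
from h import *
z=np.load("top0.npz");im,d=z["im"],z["d"];P=cloud("top",d)
hsv=cv2.cvtColor(im,cv2.COLOR_RGB2HSV)
def box(u0,u1,v0,v1):
    m=np.zeros((480,640),bool);m[v0:v1,u0:u1]=1;return m
def rect(Q):
    (c,s,a)=cv2.minAreaRect(Q[:,:2].astype(np.float32)*1000);return np.round(c,1),np.round(s,1),round(a,2)
b=box(225,275,258,292)&((hsv[...,0]<8)|(hsv[...,0]>172))&(hsv[...,1]>150)
v,u=np.nonzero(b);c,r=cv2.minEnclosingCircle(np.c_[u,v].astype(np.float32));print("button",c,r,len(u),onplane("top",c,.052),np.nanmedian(P[b],0))
for nm,B,lo,hi in(("jig",box(200,295,190,300),.022,.1),("jigplate",box(200,295,190,300),.025,.036),("cradle",box(398,445,250,305),.042,.06),("cradleall",box(398,445,250,305),.004,.06),("full",box(380,425,165,222),.042,.06),("stick",box(295,375,270,300),.01,.04)):
    m=B&(P[...,2]>lo)&(P[...,2]<hi);m=cv2.morphologyEx(m.astype(np.uint8),cv2.MORPH_OPEN,np.ones((2,2)))>0
    Q=P[m];print(nm,len(Q),rect(Q),np.median(Q[:,2]).round(4))
# jig plate silhouette by grey colour -> plane z=.03
g=box(200,295,190,300)&(hsv[...,1]<60)
cn=max(cv2.findContours(g.astype(np.uint8),0,1)[0],key=cv2.contourArea)[:,0]
print("jig colour",rect(onplane("top",cn,.03)))
f=box(398,445,250,305)&(abs(P[...,2]-.01)<.006)&(hsv[...,2]<110);print("floor",rect(P[f]),np.median(P[f],0),f.sum())
print("bench z",np.nanmedian(P[230:260,320:380,2]))
E
python3 m.py; python3 - <<'E'
import cv2
im=cv2.imread('pics/top0.png')
a=cv2.resize(im[185:300,200:300],None,fx=5,fy=5,interpolation=cv2.INTER_CUBIC)[:575,:500]
b=cv2.resize(im[245:310,395:450],None,fx=5,fy=5,interpolation=cv2.INTER_CUBIC)
import numpy as np
o=np.zeros((575,790,3),np.uint8);o[:,:500]=a;o[:325,505:780]=b;cv2.imwrite('pics/crop.png',o)
E
```

```text
button (248.59616088867188, 273.80767822265625) 6.992423057556152 157 [[0.45222265 0.19620763 0.052     ]] [0.45205203 0.19604625 0.05151652]
jig 5144 (array([525.2, 204.8]), array([209.2, 147.4]), 6.83) nan
jigplate 1728 (array([524.6, 205.1]), array([209.1, 144.7]), 7.74) nan
cradle 268 (array([ 441.4, -222.8]), array([100.3,  72.7]), 2.21) 0.0479
cradleall 1108 (array([ 439.5, -223.2]), array([100.5,  72.7]), 5.24) nan
full 457 (array([ 648.7, -186.6]), array([105.6,  72.7]), 9.72) nan
stick 206 (array([418.2,  -2. ]), array([126.2,  31.5]), 89.93) 0.0204
jig colour (array([526.2, 206. ]), array([209.6, 153.1]), 7.09)
floor (array([ 435.6, -222.6]), array([86.9, 44. ]), 3.75) [ 0.40856328 -0.22121535  0.00982784] 29
bench z -0.0004844840625977758
```

View pics/crop.png

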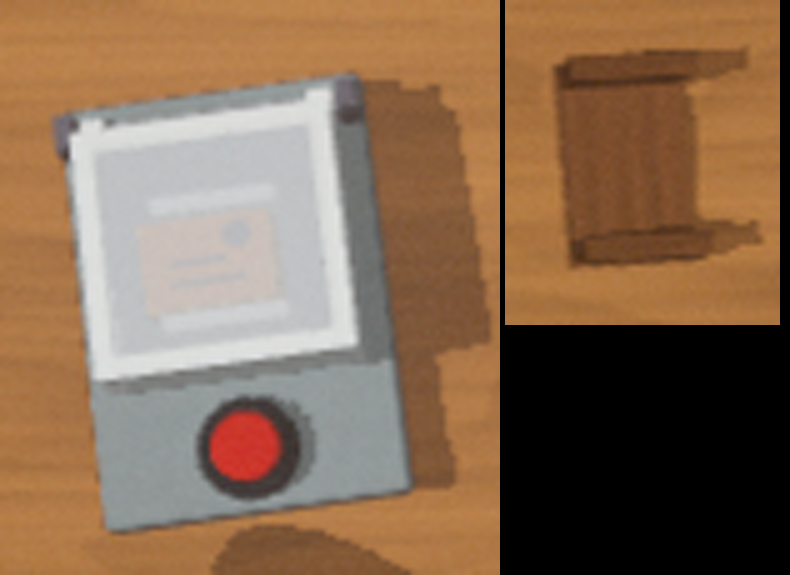

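Jig: centre (0.526, 0.205), yaw 7°. The button-to-centre and colour-edge estimates agree. Cradle: about (0.440, -0.223), yaw about 4°. I'll start moving and refine the cradle later.

```bash
cat > go.py <<'E'
# go.py x y z yaw : turn first, then shift (in the turned tool axes)
import sys
from h import *
x,y,z,w=map(float,sys.argv[1:5]);o=ctrl.get_obs();T=R.from_rotvec(o["tool_rot"]);w=np.radians(w)
Y=np.array([np.cos(w),np.sin(w),0]);Z=np.array([0,0,-1.]);G=R.from_matrix(np.c_[np.cross(Y,Z),Y,Z])
t=np.degrees((T.inv()*G).as_rotvec());s=G.inv().apply(np.array([x,y,z])-o["tool_pos"])
ya=T.as_matrix()[:,1]
print("t",round(o["t"],2),"pos",o["tool_pos"].round(4),"yaw",np.degrees(np.arctan2(ya[1],ya[0])).round(1),"q",o["q"].round(2),"F",o["contact_force"].round(1),"op",round(o["opening"],4))
print("turn deg",t.round(2),"shift",s.round(4),"rows@.03:",round(np.linalg.norm(s)/.03,1))
E
python3 go.py 0.4472 0.1956 0.12 97
```

```text
t 0.1 pos [0.2731 0.5615 0.2302] yaw 64.1 q [ 1.    0.05  1.61  0.    1.48 -0.12] F [ 0.6 -0.5 -0.5] op 0.0855
turn deg [ -0.1   -0.04 -32.94] shift [-0.1282 -0.3844  0.1102] rows@.03: 14.0
```

```bash
python3 -m handwheel '[0,0,0,0,0,-8.25, 0,0,0,0,0,-8.25, 0,0,0,0,0,-8.25, 0,0,0,0,0,-8.2, -0.01,-0.03,0,0,0,0, -0.01,-0.03,0,0,0,0, -0.01,-0.03,0,0,0,0, -0.01,-0.03,0,0,0,0, -0.01,-0.03,0,0,0,0, -0.01,-0.03,0,0,0,0, -0.01,-0.03,0,0,0,0, -0.01,-0.03,0,0,0,0, -0.01,-0.03,0,0,0,0, -0.01,-0.03,0,0,0,0, -0.01,-0.03,0,0,0,0, -0.01,-0.03,0,0,0,0, -0.008,-0.024,0,0,0,0, 0,0,0,0,0,0]' 1 30; python3 go.py 0.4472 0.1956 0.065 97
```

```text
t: 1.9
tool_pos: [0.448, 0.1943, 0.2308]
tool_rot: [0.186, -3.136, 0.001]
contact_force: [-0.7, 0.6, -0.9]
opening: 0.0002
t 1.9 pos [0.448  0.1943 0.2308] yaw 96.8 q [ 0.26 -0.28  1.92 -0.    1.5  -1.43] F [-0.7  0.6 -0.9] op 0.0002
turn deg [-0.04 -0.04 -0.22] shift [0.0006 0.0014 0.1658] rows@.03: 5.5
```

```bash
python3 -m handwheel '[0,0.001,0.03,0,0,0, 0,0,0.03,0,0,0, 0,0,0.03,0,0,0, 0,0,0.03,0,0,0, 0,0,0.025,0,0,0, 0,0,0.02,0,0,0, 0,0,0,0,0,0, 0,0,0.005,0,0,0, 0,0,0.005,0,0,0, 0,0,0.003,0,0,0, 0,0,0.003,0,0,0, 0,0,0.001,0,0,0, 0,0,0,0,0,0, 0,0,0,0,0,0]'; python3 - <<'E'
from h import *
im,d=optics.get_image("scene");cv2.imwrite("pics/s1.png",im[...,::-1])
E
```

```text
t: 3.3
tool_pos: [0.4477, 0.1977, 0.0506]
tool_rot: [-0.192, 3.135, 0.001]
contact_force: [-2.5, 0.2, 4.8]
opening: 0.0
```

View pics/s1.png

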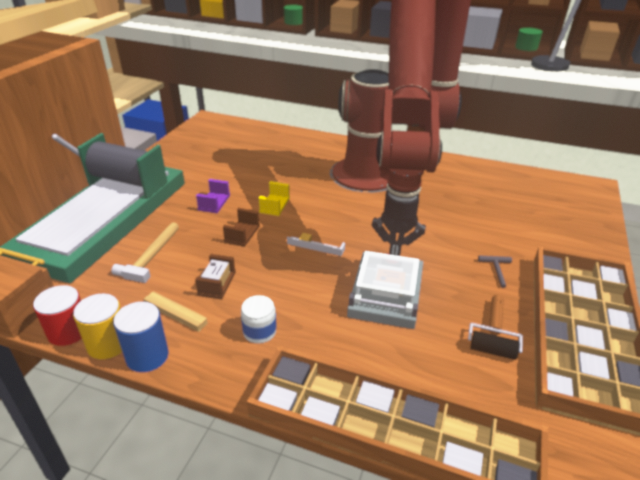

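The lid is still closed (360–420, 255–320) with the fingertips on the button, so I'll press further.

```bash
python3 -m handwheel '[0,0,0.002,0,0,0, 0,0,0.002,0,0,0, 0,0,0,0,0,0, 0,0,0,0,0,0]'; python3 -m handwheel '[0,0,0.002,0,0,0, 0,0,0,0,0,0]';
```

```text
t: 3.75
tool_pos: [0.4479, 0.1977, 0.0461]
tool_rot: [-0.192, 3.134, 0.001]
contact_force: [-0.4, 0.3, 5.4]
opening: -0.0001
t: 3.95
tool_pos: [0.448, 0.1978, 0.0458]
tool_rot: [-0.192, 3.135, 0.0]
contact_force: [-6.8, -2.1, 17.9]
opening: 0.0003
```

```bash
python3 -m handwheel '[0,0,-0.01,0,0,0, 0,0,-0.02,0,0,0, -0.0,0,-0.03,0,0,0, 0,0,-0.03,0,0,0, 0,0,-0.03,0,0,0, 0,0,-0.03,0,0,0, 0.03,0,-0.01,0,0,0, 0.03,0,0,0,0,0, 0.03,0,0,0,0,0, 0.03,0,0,0,0,0, 0.02,0,0,0,0,0, 0,0,0,0,0,0]' 0; python3 - <<'E'
from h import *
im,d=optics.get_image("scene");cv2.imwrite("pics/s2.png",im[...,::-1])
im,d=optics.get_image("top");np.savez("top1.npz",im=im,d=d)
o=np.zeros((480,800,3),np.uint8)
a=cv2.resize(im[150:310,180:320],None,fx=3,fy=3);o[:480,:420]=a
s=cv2.imread("pics/s2.png")[180:360,310:450];o[:480,425:798]=cv2.resize(s,(373,480))
cv2.imwrite("pics/c2.png",np.dstack([o[...,0],o[...,1],o[...,2]]) if 0 else np.hstack([o[:,:420,::-1],o[:,420:]]))
E
python3 go.py 0.541 0.2069 0.15 97
```

```text
t: 5.15
tool_pos: [0.3068, 0.1802, 0.2025]
tool_rot: [-0.193, 3.135, -0.0]
contact_force: [-0.2, -0.2, -0.4]
opening: 0.0853
t 5.25 pos [0.3084 0.1804 0.203 ] yaw 97.0 q [ 0.32 -0.66  2.22 -0.    1.58 -1.37] F [ 0.8  0.7 -0.2] op 0.0851
turn deg [-0.    0.05  0.01] shift [-0.2341 -0.002   0.053 ] rows@.03: 8.0
```

View pics/c2.png

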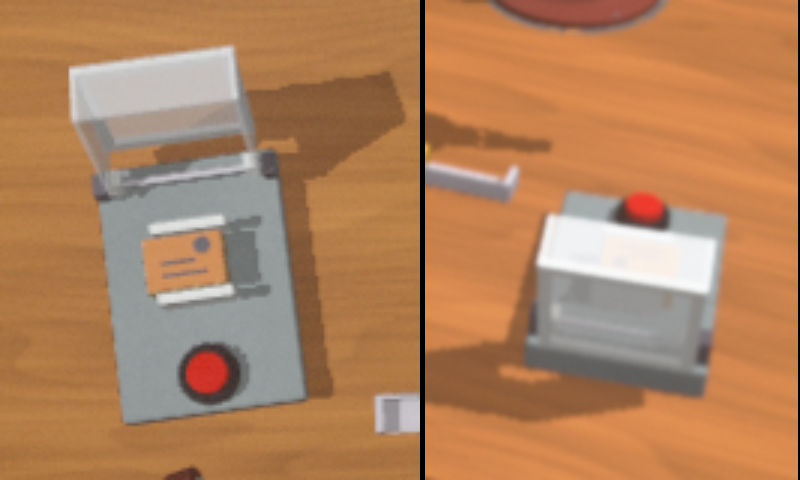

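The lid is fully open behind the hinge. The copper block sits in the nest, at about (186,261) in the crop, between the bright walls. Next I measure the block and refine the cradle.

```bash
cat > blk.py <<'E'
from h import *
import sys
def copper(im,P,zz,u0,u1,v0,v1):
    m=np.zeros((480,640),np.uint8);hsv=cv2.cvtColor(im,cv2.COLOR_RGB2HSV)
    m[v0:v1,u0:u1]=(np.abs(P[v0:v1,u0:u1,2]-zz)<.006)&(hsv[v0:v1,u0:u1,1]>60)
    m=cv2.morphologyEx(m,cv2.MORPH_CLOSE,np.ones((5,5)))
    c=max(cv2.findContours(m,0,1)[0],key=cv2.contourArea);p=onplane("top",c[:,0],zz)
    (x,y),(a,b),g=cv2.minAreaRect((p[:,:2]*1000).astype(np.float32))
    return (round(x,1),round(y,1)),(round(a,1),round(b,1)),round(g,1)
E
python3 - <<'E'
from blk import *
z=np.load("top1.npz");im=z["im"];P=cloud("top",z["d"]);print("block",copper(im,P,.064,225,262,222,252))
hsv=cv2.cvtColor(im,cv2.COLOR_RGB2HSV)
m=np.zeros((480,640),np.uint8);m[245:310,395:450]=1
for z0,lo,hi in((.05,.042,.058),):
    for ch in((245,270),(282,305)):
        k=(m>0)&(P[...,2]>lo)&(P[...,2]<hi);k[:ch[0]]=0;k[ch[1]:]=0
        v,u=np.nonzero(k);p=onplane("top",np.c_[u,v],z0);print("cheek",len(u),cv2.minAreaRect((p[:,:2]*1000).astype(np.float32)),p.mean(0))
E
```

```text
block ((540.1, 213.3), (43.3, 63.4), 7.1)
cheek 135 ((483.06640625, -213.35841369628906), (12.389493942260742, 62.34609603881836), 2.3645875453948975) [ 0.48309656 -0.21344833  0.05      ]
cheek 136 ((397.8062744140625, -216.4980010986328), (11.95259952545166, 61.672786712646484), 2.1214418411254883) [ 0.39787226 -0.21666312  0.05      ]
```

```bash
python3 go.py 0.541 0.2069 0.15 97
```

```text
t 5.25 pos [0.3084 0.1804 0.203 ] yaw 97.0 q [ 0.32 -0.66  2.22 -0.    1.58 -1.37] F [ 0.8  0.7 -0.2] op 0.0851
turn deg [-0.    0.05  0.01] shift [-0.2341 -0.002   0.053 ] rows@.03: 8.0
```

```bash
python3 go.py 0.540 0.213 0.036 97;  python3 -m handwheel '[-0.03,0,0,0,0,0, -0.03,0,0,0,0,0, -0.03,0,0,0,0,0, -0.03,0,0,0,0,0, -0.03,0,0,0,0,0, -0.03,0,0,0,0,0, -0.03,0,0,0,0,0, -0.024,0.004,0,0,0,0, 0,0,0,0,0,0, 0,0,0,0,0,0]'; python3 go.py 0.540 0.213 0.036 97
```

```text
t 5.25 pos [0.3084 0.1804 0.203 ] yaw 97.0 q [ 0.32 -0.66  2.22 -0.    1.58 -1.37] F [ 0.8  0.7 -0.2] op 0.0851
turn deg [-0.    0.05  0.01] shift [-0.2338  0.0042  0.167 ] rows@.03: 9.6
t: 6.25
tool_pos: [0.5406, 0.2126, 0.202]
tool_rot: [0.191, -3.134, 0.001]
contact_force: [-0.0, 0.8, -0.0]
opening: 0.0851
t 6.25 pos [0.5406 0.2126 0.202 ] yaw 97.0 q [ 0.25 -0.03  1.75 -0.    1.43 -1.45] F [-0.   0.8 -0. ] op 0.0851
turn deg [-0.02 -0.13 -0.02] shift [0.0005 0.0004 0.166 ] rows@.03: 5.5
```

```bash
python3 -m handwheel '[0,0,0.03,0,0,0, 0,0,0.03,0,0,0, 0,0,0.03,0,0,0, 0,0,0.02,0,0,0, 0,0,0.015,0,0,0, 0,0,0.015,0,0,0, 0,0,0.01,0,0,0, 0,0,0.01,0,0,0, 0,0,0.006,0,0,0, 0,0,0,0,0,0]'; python3 go.py 0.540 0.213 0.036 97
```

```text
t: 7.25
tool_pos: [0.5396, 0.2128, 0.0366]
tool_rot: [0.192, -3.134, 0.0]
contact_force: [-1.2, 0.5, 0.5]
opening: 0.0853
t 7.25 pos [0.5396 0.2128 0.0366] yaw 97.0 q [ 0.25  0.15  1.86  0.    1.14 -1.45] F [-1.2  0.5  0.5] op 0.0853
turn deg [-0.01 -0.07  0.01] shift [-0.0004  0.0001  0.0006] rows@.03: 0.0
```

```bash
python3 -m handwheel '[0,0,0,0,0,0, 0,0,0,0,0,0, 0,0,0,0,0,0, 0,0,0,0,0,0, 0,0,0,0,0,0, 0,0,0,0,0,0, 0,0,0,0,0,0, 0,0,0,0,0,0]' 0.5 40;python3 -m handwheel '[0,0,0,0,0,0, 0,0,0,0,0,0, 0,0,0,0,0,0, 0,0,0,0,0,0]' 0.6 40
```

```text
t: 8.05
tool_pos: [0.5409, 0.2131, 0.0384]
tool_rot: [-0.192, 3.134, 0.0]
contact_force: [-0.1, -0.5, 4.7]
opening: 0.063
t: 8.45
tool_pos: [0.5409, 0.2131, 0.0384]
tool_rot: [-0.192, 3.134, 0.001]
contact_force: [0.4, 0.2, 5.6]
opening: 0.063
```

```bash
python3 -m handwheel '[0,0,-0.003,0,0,0, 0,0,-0.005,0,0,0, 0,0,-0.01,0,0,0, 0,0,-0.01,0,0,0, 0,0,-0.02,0,0,0, 0,0,-0.02,0,0,0, 0,0,-0.02,0,0,0, 0,0,-0.02,0,0,0, 0,0,-0.02,0,0,0, 0,0,0,0,0,0, 0,0,0,0,0,0]' 0.7 40; python3 - <<'E'
from h import *
for n in("top","scene"):
    im,d=optics.get_image(n);cv2.imwrite(f"pics/l{n}.png",im[...,::-1])
a=cv2.imread("pics/lscene.png")[130:370,280:480]
cv2.imwrite("pics/l.png",cv2.resize(a,None,fx=2.4,fy=2.4))
E
python3 go.py 0.54 0 0.16 97
```

```text
t: 9.55
tool_pos: [0.5401, 0.213, 0.1658]
tool_rot: [-0.192, 3.135, 0.0]
contact_force: [0.2, 0.2, -2.8]
opening: 0.0627
t 9.65 pos [0.5391 0.2127 0.1638] yaw 97.0 q [ 0.25 -0.    1.78  0.    1.36 -1.45] F [-0.7  0.1 -2.1] op 0.0632
turn deg [-0.01 -0.14  0.  ] shift [ 0.025  -0.2112  0.0038] rows@.03: 7.1
```

View pics/l.png

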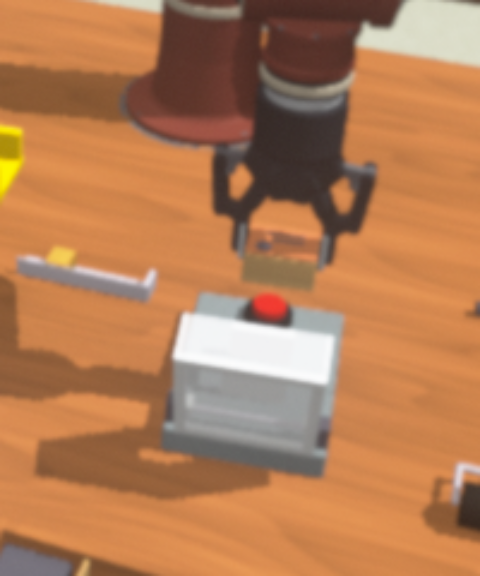

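The block is held level by its ends and clear of the jig. Next I carry it over the bare bench.

```bash
python3 -m handwheel '[0.003,-0.02,0,0,0,0, 0.003,-0.03,0,0,0,0, 0.003,-0.03,0,0,0,0, 0.003,-0.03,0,0,0,0, 0.003,-0.03,0,0,0,0, 0.003,-0.03,0,0,0,0, 0.003,-0.02,0,0,0,0, 0.004,-0.02,0,0,0,0, 0,0,0,0,0,0, 0,0,0.03,0,0,0, 0,0,0.03,0,0,0, 0,0,0.03,0,0,0, 0,0,0.02,0,0,0, 0,0,0.01,0,0,0, 0,0,0.01,0,0,0, 0,0,0.01,0,0,0, 0,0,0,0,0,0, 0,0,0,0,0,0]'; python3 go.py 0.54 0 0.009 97
```

```text
t: 11.45
tool_pos: [0.5412, 0.0014, 0.0258]
tool_rot: [-0.192, 3.135, -0.0]
contact_force: [0.7, -0.2, -0.5]
opening: 0.0628
t 11.45 pos [0.5412 0.0014 0.0258] yaw 97.0 q [-0.13  0.08  1.96 -0.    1.11 -1.83] F [ 0.7 -0.2 -0.5] op 0.0628
turn deg [-0.01  0.04  0.01] shift [ 0.0014 -0.0013  0.0168] rows@.03: 0.6
```

```bash
python3 -m handwheel '[0,0,0.005,0,0,0, 0,0,0.005,0,0,0, 0,0,0.003,0,0,0, 0,0,0.002,0,0,0, 0,0,0,0,0,0, 0,0,0,0,0,0]';  python3 -m handwheel '[0,0,0.001,0,0,0, 0,0,0.001,0,0,0, 0,0,0,0,0,0]'; python3 -m handwheel '[0,0,0.001,0,0,0, 0,0,0,0,0,0]'
```

```text
t: 12.05
tool_pos: [0.5408, 0.0014, 0.0103]
tool_rot: [-0.192, 3.136, -0.0]
contact_force: [-0.3, -0.9, -1.4]
opening: 0.063
t: 12.35
tool_pos: [0.5409, 0.0014, 0.0084]
tool_rot: [-0.192, 3.135, -0.0]
contact_force: [-0.3, 0.8, -1.2]
opening: 0.0629
t: 12.55
tool_pos: [0.541, 0.0014, 0.0084]
tool_rot: [0.192, -3.135, 0.0]
contact_force: [-3.8, 0.0, 6.9]
opening: 0.063
```

Contact came at the expected height, so I'll release and back off.

```bash
python3 -m handwheel '[0,0,0,0,0,0, 0,0,0,0,0,0, 0,0,0,0,0,0, 0,0,0,0,0,0, 0,0,0,0,0,0, 0,0,0,0,0,0, 0,0,0,0,0,0, 0,0,0,0,0,0, 0,0,-0.01,0,0,0, 0,0,-0.02,0,0,0, 0,0,-0.03,0,0,0, 0,0,-0.03,0,0,0, 0,0,-0.03,0,0,0, 0.03,0,-0.03,0,0,0, 0.03,0,0,0,0,0, 0.03,0,0,0,0,0, 0.03,0,0,0,0,0, 0.03,0,0,0,0,0, 0,0,0,0,0,0]' 0; python3 - <<'E'
from blk import *
im,d=optics.get_image("top");P=cloud("top",d);cv2.imwrite("pics/t3.png",im[...,::-1])
np.savez("top3.npz",im=im,d=d)
c=proj("top",[.54,0,.034])[0].astype(int);print(c);print(copper(im,P,.034,c[0]-25,c[0]+25,c[1]-25,c[1]+22))
a=cv2.resize(im[150:310,290:460,::-1],None,fx=3,fy=3);cv2.imwrite("pics/t3c.png",a)
E
python3 go.py 0.54 0 0.15 7
```

```text
t: 14.45
tool_pos: [0.3897, -0.0169, 0.1574]
tool_rot: [-0.191, 3.135, -0.001]
contact_force: [-0.1, -0.0, 0.4]
opening: 0.0856
[329 237]
((539.5, 5.2), (44.4, 63.3), 7.1)
t 14.5 pos [ 0.3913 -0.0169  0.1579] yaw 97.0 q [-0.23 -0.51  2.21  0.    1.44 -1.93] F [ 0.1 -0.  -0.7] op 0.0857
turn deg [7.000e-02 1.400e-01 8.996e+01] shift [-0.0013  0.1496  0.0079] rows@.03: 5.0
```

View pics/t3c.png

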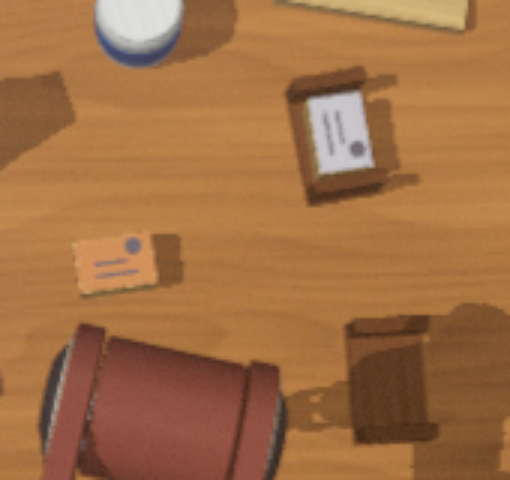

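The block stands flat and face up at about (115,263) in the crop, and the empty cradle is at (388,380). The top camera and the robot disagree by about 4 mm in y, so I'll cross-check with the scene camera.

```bash
python3 - <<'E'
from blk import *
im,d=optics.get_image("scene");P=cloud("scene",d);np.savez("scene3.npz",im=im,d=d)
def reg(c,r,zlo,zhi,zp):
    k=(np.hypot(P[...,0]-c[0],P[...,1]-c[1])<r)&(P[...,2]>zlo)&(P[...,2]<zhi)
    k=cv2.morphologyEx(k.astype(np.uint8),cv2.MORPH_CLOSE,np.ones((3,3)))>0
    v,u=np.nonzero(k);p=onplane("scene",np.c_[u,v],zp)[:,:2]
    print(len(u),cv2.minAreaRect((p*1000).astype(np.float32)),np.median(P[k],0))
reg((.54,.003),.06,.030,.040,.034)
reg((.483,-.215),.04,.044,.056,.05)
reg((.398,-.217),.04,.044,.056,.05)
E
```

```text
331 ((544.6177978515625, 3.9822921752929688), (48.52641296386719, 63.22428894042969), 7.297294616699219) [0.54351352 0.00343203 0.03355031]
94 ((489.218994140625, -212.89541625976562), (18.641895294189453, 59.85540771484375), 6.01780891418457) [ 0.48807351 -0.21587497  0.04847078]
89 ((405.0235595703125, -215.58306884765625), (19.505422592163086, 61.10413360595703), 2.235597610473633) [ 0.40251824 -0.21562511  0.04831783]
```

Both cameras agree on the block-to-cradle offset, about (-98.5, -219.5) mm. In robot terms that puts the cradle at about (0.4425, -0.217), yaw 2.2°.

```bash
python3 -m handwheel '[0,0,0,0,0,8.2, 0,0,0,0,0,8.2, 0,0,0,0,0,8.2, 0,0,0,0,0,8.2, 0,0,0,0,0,8.2, 0,0,0,0,0,8.2, 0,0,0,0,0,8.2, 0,0,0,0,0,8.2, 0,0,0,0,0,8.2, 0,0,0,0,0,8.2, 0,0,0,0,0,8, 0,0.03,0,0,0,0, 0,0.03,0,0,0,0, 0,0.03,0,0,0,0, 0,0.03,0,0,0,0, 0,0.03,0,0,0,0, 0,0,0,0,0,0, 0,0,0,0,0,0]';python3 go.py 0.5405 0.003 0.009 7
```

```text
t: 16.35
tool_pos: [0.5416, 0.0017, 0.1569]
tool_rot: [-2.08, -2.353, 0.001]
contact_force: [-0.7, -0.1, -0.4]
opening: 0.0854
t 16.35 pos [0.5416 0.0017 0.1569] yaw 7.0 q [-0.13 -0.09  1.88 -0.    1.35 -0.26] F [-0.7 -0.1 -0.4] op 0.0854
turn deg [-0.07 -0.02  0.05] shift [ 0.0015 -0.0009  0.1479] rows@.03: 4.9
```

```bash
python3 -m handwheel '[0.0015,-0.001,0.03,0,0,0, 0,0,0.03,0,0,0, 0,0,0.03,0,0,0, 0,0,0.02,0,0,0, 0,0,0.015,0,0,0, 0,0,0.01,0,0,0, 0,0,0.008,0,0,0, 0,0,0.004,0,0,0, 0,0,0,0,0,0, 0,0,0,0,0,0]'; python3 -m handwheel '[0,0,0,0,0,0, 0,0,0,0,0,0, 0,0,0,0,0,0, 0,0,0,0,0,0, 0,0,0,0,0,0, 0,0,0,0,0,0, 0,0,0,0,0,0, 0,0,0,0,0,0, 0,0,0,0,0,0, 0,0,0,0,0,0]' 0.7 40;python3 go.py 0.5405 0.003 0.010 7
```

```text
t: 17.35
tool_pos: [0.5403, 0.0027, 0.0111]
tool_rot: [2.081, 2.352, 0.001]
contact_force: [0.0, 0.5, -0.4]
opening: 0.0856
t: 18.35
tool_pos: [0.5402, 0.0027, 0.0109]
tool_rot: [2.081, 2.352, 0.001]
contact_force: [-0.2, 0.3, 5.2]
opening: 0.0433
t 18.35 pos [0.5402 0.0027 0.0109] yaw 7.0 q [-0.13  0.1   1.96  0.    1.08 -0.26] F [-0.2  0.3  5.2] op 0.0433
turn deg [0.07 0.02 0.01] shift [0.0002 0.0003 0.0009] rows@.03: 0.0
```

```bash
python3 -m handwheel '[0,0,-0.003,0,0,0, 0,0,-0.007,0,0,0, 0,0,-0.02,0,0,0, 0,0,-0.03,0,0,0, 0,0,-0.03,0,0,0, 0,0,-0.03,0,0,0, 0,0,-0.01,0,0,0, 0,0,0,0,0,7.9, 0,0,0,0,0,7.9, 0,0,0,0,0,7.9, 0,0,0,0,0,7.9, 0,0,0,0,0,7.9, 0,0,0,0,0,7.9, 0,0,0,0,0,7.9, 0,0,0,0,0,7.9, 0,0,0,0,0,7.9, 0,0,0,0,0,7.9, 0,0,0,0,0,7.9, 0,0,0,0,0,7.9, 0,0,0,0,0,0]' 0.8 40;python3 go.py 0.4425 -0.217 0.1 -87.8
```

```text
t: 20.35
tool_pos: [0.5386, 0.0029, 0.1387]
tool_rot: [-3.141, -0.061, 0.004]
contact_force: [0.7, 0.0, -1.4]
opening: 0.0431
t 20.35 pos [0.5386 0.0029 0.1387] yaw -87.8 q [-0.13 -0.08  1.9  -0.    1.32  1.4 ] F [ 0.7  0.  -1.4] op 0.0431
turn deg [-0.02  0.15  0.02] shift [-0.1045  0.2161  0.0387] rows@.03: 8.1
```

```bash
python3 -m handwheel '[-0.01,0.022,0,0,0,0, -0.01,0.022,0,0,0,0, -0.01,0.022,0,0,0,0, -0.01,0.022,0,0,0,0, -0.01,0.022,0,0,0,0, -0.01,0.022,0,0,0,0, -0.01,0.022,0,0,0,0, -0.01,0.022,0,0,0,0, -0.01,0.022,0,0,0,0, -0.014,0.018,0.01,0,0,0, 0,0,0.02,0,0,0, 0,0,0.02,0,0,0, 0,0,0.01,0,0,0, 0,0,0.01,0,0,0, 0,0,0,0,0,0, 0,0,0,0,0,0]';python3 go.py 0.4425 -0.217 0.021 -87.8
python3 - <<'E'
from h import *
im,d=optics.get_image("scene");np.savez("scene4.npz",im=im,d=d)
P=cloud("scene",d)
c=proj("scene",[.4425,-.217,.08])[0].astype(int);print(c)
a=im[c[1]-50:c[1]+50,c[0]-60:c[0]+60,::-1];cv2.imwrite("pics/s4.png",cv2.resize(a,None,fx=6,fy=6,interpolation=cv2.INTER_CUBIC))
# held block: top face (copper) points
z0=ctrl.get_obs()["tool_pos"][2]-.0109
k=(abs(P[...,0]-.4425)<.06)&(abs(P[...,1]+.217)<.025)&(P[...,2]>z0+.005)&(P[...,2]<z0+.038)
Q=P[k];print(z0,len(Q),np.percentile(Q[:,0],[1,5,50,95,99]),np.percentile(Q[:,2],[1,99]))
E
```

```text
t: 21.95
tool_pos: [0.4443, -0.2171, 0.0707]
tool_rot: [3.141, 0.062, 0.001]
contact_force: [0.3, -0.3, -1.0]
opening: 0.0433
t 21.95 pos [ 0.4443 -0.2171  0.0707] yaw -87.7 q [-0.6  -0.1   2.05 -0.    1.2   0.93] F [ 0.3 -0.3 -1. ] op 0.0433
turn deg [ 0.02 -0.02  0.06] shift [-0.0018 -0.0001  0.0497] rows@.03: 1.7
[239 208]
0.06024268839007373 363 [0.41543232 0.42369494 0.46560948 0.47727688 0.47894261] [0.06571068 0.09635422]
```

View pics/s4.png

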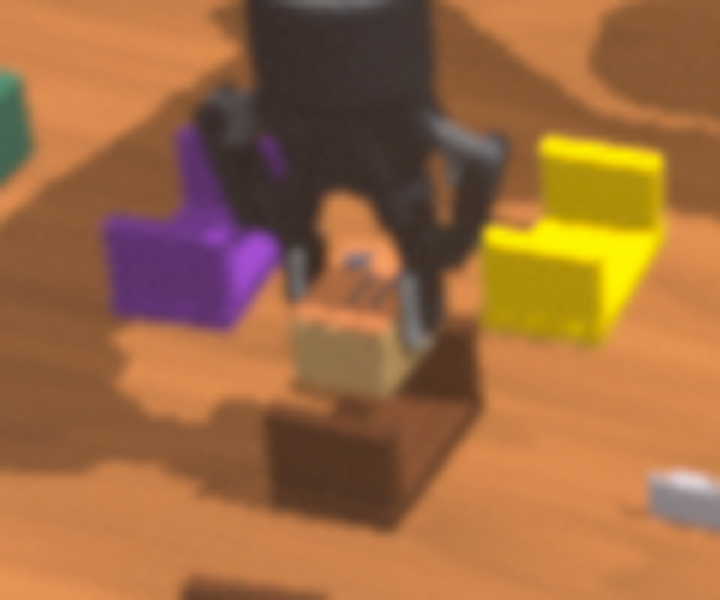

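The block is held level over the empty cradle. Its front face is at about x=0.478 in the scene camera, about 4 mm clear of the far cheek. I'll correct 1.5 mm and lower.

```bash
python3 -m handwheel '[-0.0015,0,0.005,0,0,0, 0,0,0.005,0,0,0, 0,0,0.005,0,0,0, 0,0,0.005,0,0,0, 0,0,0.005,0,0,0, 0,0,0,0,0,0]'; python3 -m handwheel '[0,0,0.005,0,0,0, 0,0,0.005,0,0,0, 0,0,0.005,0,0,0, 0,0,0.003,0,0,0, 0,0,0.003,0,0,0, 0,0,0,0,0,0, 0,0,0,0,0,0]'
```

```text
t: 22.6
tool_pos: [0.4418, -0.2166, 0.0442]
tool_rot: [-3.14, -0.06, 0.003]
contact_force: [0.3, 0.2, -1.0]
opening: 0.0431
t: 23.3
tool_pos: [0.4425, -0.2171, 0.0243]
tool_rot: [-3.141, -0.061, 0.0]
contact_force: [0.9, -0.9, -1.0]
opening: 0.0431
```

It went between the cheeks without contact, 3.4 mm above the floor. Lowering the rest.

```bash
python3 -m handwheel '[0,0,0.002,0,0,0, 0,0,0.001,0,0,0, 0,0,0,0,0,0]'; python3 -m handwheel '[0,0,0.001,0,0,0, 0,0,0,0,0,0]'; python3 -m handwheel '[0,0,0.0005,0,0,0, 0,0,0,0,0,0]'
```

```text
t: 23.6
tool_pos: [0.4424, -0.217, 0.0212]
tool_rot: [-3.141, -0.061, 0.0]
contact_force: [0.6, -0.7, -1.1]
opening: 0.043
t: 23.8
tool_pos: [0.4426, -0.2172, 0.0209]
tool_rot: [-3.141, -0.061, 0.0]
contact_force: [-2.9, 1.9, 5.1]
opening: 0.0429
t: 24.0
tool_pos: [0.4427, -0.2172, 0.021]
tool_rot: [-3.141, -0.061, 0.001]
contact_force: [-4.3, 2.4, 8.5]
opening: 0.0431
```

The block is on the floor at the expected height. Release, go straight up, clear the view.

```bash
python3 -m handwheel '[0,0,0,0,0,0, 0,0,0,0,0,0, 0,0,0,0,0,0, 0,0,0,0,0,0, 0,0,0,0,0,0, 0,0,0,0,0,0, 0,0,0,0,0,0, 0,0,0,0,0,0, 0,0,-0.01,0,0,0, 0,0,-0.02,0,0,0, 0,0,-0.03,0,0,0, 0,0,-0.03,0,0,0, 0,0,-0.03,0,0,0, 0,0,-0.03,0,0,0, 0,-0.03,0,0,0,0, 0,-0.03,0,0,0,0, 0,-0.03,0,0,0,0, 0,-0.03,0,0,0,0, 0,-0.03,0,0,0,0, 0,0,0,0,0,0]' 0; python3 - <<'E'
from blk import *
im,d=optics.get_image("top");P=cloud("top",d)
c=proj("top",[.4405,-.215,.044])[0].astype(int)
hsv=cv2.cvtColor(im,cv2.COLOR_RGB2HSV)
m=np.zeros((480,640),np.uint8);b=(slice(c[1]-25,c[1]+25),slice(c[0]-16,c[0]+18))
m[b]=(hsv[b][...,2]>150)&(abs(P[b][...,2]-.044)<.008)
m=cv2.morphologyEx(m,cv2.MORPH_CLOSE,np.ones((5,5)))
k=max(cv2.findContours(m,0,1)[0],key=cv2.contourArea);p=onplane("top",k[:,0],.044)
print(cv2.minAreaRect((p[:,:2]*1000).astype(np.float32)),"top z",np.nanmedian(P[m>0][:,2]))
q=P[m>0];q=q[~np.isnan(q).any(1)];A=np.linalg.lstsq(np.c_[q[:,:2],np.ones(len(q))],q[:,2],rcond=None)[0];print("tilt",A[:2])
cv2.imwrite("pics/t5.png",im[...,::-1])
E
```

```text
t: 26.0
tool_pos: [0.4365, -0.0648, 0.1705]
tool_rot: [-3.14, -0.067, -0.002]
contact_force: [-0.0, -0.4, 0.2]
opening: 0.0851
((440.457763671875, -214.99180603027344), (42.591800689697266, 63.03642272949219), 87.38194274902344) top z 0.04334003708503209
tilt [0.00288521 0.00605908]
```

View pics/t5.png

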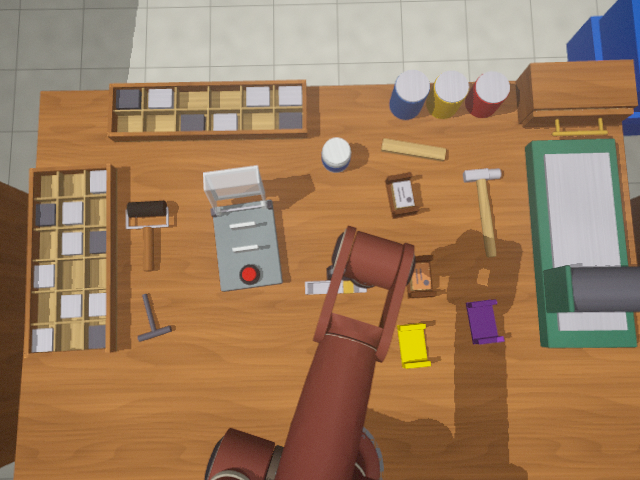

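The block lies in the cradle at (421,277), the lid is open at (235,188), and everything else is in place. Handing in.

```bash
python3 -c "
from station import ctrl
print(ctrl.finish_job())"
```

```text
the job is handed in; nothing more can be done
None
```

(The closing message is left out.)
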